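# Tuck the flashing under the lapped shingle

### The arm

A 6-joint arm with a two-finger parallel gripper is mounted at the origin on the work surface. World frame = base frame: x ahead of the robot, y to its left, z up, the work surface at z = 0. Lengths are in mm, angles in rad, forces in N, time in s.
With the tool pointing down it reaches from about 350 to 775 mm from the base axis. Payload 7.3 kg.
Tool frame: the origin (TCP) lies midway between the tips of the shut fingers; the grasp point (between the pads) lies 19 mm behind it; z points along the fingers, y is the line along which they close (so a half turn about z gives the same grasp; the last joint's range is limited). The gripper opens to 92 mm and grips with 3 to 60 N. Pads are 19 mm wide; open, the fingers measure 130 mm over their backs; the gripper's body (75 mm by 190 mm) begins 47 mm behind the grasp point.
Start: joints at [1.039, 0.342, 1.524, -0, 1.275, -0.146], TCP at [197.545, 486.437, 226.741] pointing down, gripper open.
Joint ranges: [-2.53, 2.53], [-0.77, 2.02], [0.04, 2.7], [-1, 4.14], [0.28, 2.66], [-3.11, 3.11]. Speed limits (rad/s): [2.57, 2.57, 3.14, 3.14, 3.14, 3.14].

### API

Orientations are given as [roll, pitch, yaw] about the fixed x, y, z axes, in that order (R = Rz(yaw) Ry(pitch) Rx(roll)).
In Python, from plant import bot gives the robot as it stands.
- The arm moves only by the tool jog_arm, never from a script. Its arguments are lists of equal length, an entry for each row: "dp": the shift along the tool's x, y, z in m, a list of three; "twist": the turn about the tool's z in degrees. A call has 1 to 10 rows; each row shifts and turns the commanded pose from where the row before left it, along the tool's axes as they then stand; what a row does not reach is not made up. A row lasts 1/8 s, in which the tool goes at most 62.5 mm and 10.7 degrees, less where a joint would pass 70% of its speed; a pose out of reach is approached as far as the arm can. A call is refused whole if a number of a shift passes 0.0625 or a number of a turn 10.7, either way. A call with a gripper value outside its range is refused whole. "jaw" is the finger opening in m, from 0 to 0.0918, set as the call begins (left out, the last holds). The fingers move at their own pace and stop on an object; the grip force is fixed at half the most. Time passes only in rows, so rows that do not move let the fingers close. It gives the time, the measured TCP pose, the force, the opening and the grip force at its end, in the units of the state.
- bot.get_obs(): the state, without advancing time (a new reading comes with each control period).
- bot.capture(name): name is "scene" or "top" or "wrist"; returns the picture (420x560x3 uint8, blue, green, red); there is no depth.
- bot.camera_params(name): a dict with "fx", "fy", "cx", "cy" (pixels), "R" (3x3) and "t" (3): a world point X has camera coordinates R X + t. Camera axes: x right, y down, z forward; pixel columns grow to the right and rows downward; lengths in mm; the calibration is good to about 2 mm. A picture is of the moment at which its call begins: read the wrist's pose just before it. camera_params takes no time and is no camera call; for the wrist camera it gives the pose at the moment of the call.
- bot.close_job(): hands the job in; it is judged then, once.
Trained networks look in the newest picture that a camera, given by its name, has taken for a name from the list of things; names that differ only in an ending like _2 or _b are one class to them, and where a whole thing is asked for, a point or a joint stands for the part that bears it (a point fixed in the world has none). Each returns a list of dicts, best first, with "confidence" (0 to 1); they miss things now and then, are a little off and sometimes report something else, mostly with a low value. They report only what shows in the picture. A call takes as long as a camera call. They do not tell look-alikes from the thing itself.
- bot.find_in(camera, label): "bbox" ([centre column, centre row, width, height] in pixels, round what is visible of it).
- bot.masks_of(camera, label): "pixels" (420x560 bool, what is visible of it) and "bbox" ([centre column, centre row, width, height] in pixels, round what is visible of it).
The state is a dict: "time": time; "joint_positions": joint angles; "dq": joint speeds; "tau": joint torques, N m; "tool_pos": TCP position; "tcp_rot": TCP orientation; "contact_force": force on the tool from outside, world axes, zero at the start; "moment": the same for the moment, N m; "grip_width": finger opening in mm; "finger_force": force on a finger pad.
Only numpy, scipy, OpenCV 4.12 (cv2) and the standard library are available. Lean on these libraries where they do the work, as an engineer would, in place of code of your own. Each camera call takes 0.05 s, during which the arm holds its last target. There are 200 camera calls.

### The job

Pick up the aluminium flashing by its upstand and lay it flat on the plywood roof panel, centred between the two dark side battens, square to the shingle and just in front of it. Then slide its front edge under the shingle, without lifting the shingle, until the red line on the flashing meets the shingle's lower edge. Finish while still gripping the flashing and holding it pressed flat on the panel with a light but definite push (about 10 N, never a hard shove), and leave the other things on the bench where they are.

Things in the scene. Friction and masses are not known exactly. Their poses are not given: they have to be found in the camera images.
- flashing_grip (a point): Where to grip: centre of the flashing's upstand, a wall 10 mm thick (x), 140 mm long (y), top 40 mm above the flashing's underside, this point 20 mm above it. x level, towards the front edge to be tucked (67 mm ahead of this point; rear edge 18 mm behind), y along the upstand, z up. A red line crosses the flange 42 mm ahead of this point, 25 mm behind the front edge.
- flashing_edge (a point): Middle of the front edge of the flashing's flange, at its underside: 67 mm ahead (+x) of flashing_grip and 20 mm below it. Same axes as flashing_grip.
- flashing: The flashing: one rigid aluminium piece, 100 to 210 g, lying on the bench left or right of the panel: a flat flange 85 (x) by 140 (y) by 3 mm with the upstand on it. Origin at the underside, 22 mm ahead (+x) of the middle of the upstand, 45 mm behind the front edge. Same axes as flashing_grip.
- tuck (a point): Point on the panel board's top (18 mm above the bench), below the middle of the shingle's lower edge, midway between the battens. x level, in under the shingle (direction of tucking, away from the robot), y along the shingle's lower edge, z up. Board reaches 150 mm in front (-x). Dark side battens, 20 mm wide, 12 mm high, run along x, inner faces 90 mm either side of this point.
- panel: Roof panel, fixed to the bench: plywood board 260 (x) by 220 (y) by 18 mm. Origin at the centre of its underside, 20 mm in front (-x) of tuck and 18 mm below it. Same axes as tuck.
- shingle (a joint): Lift angle of the reddish-brown shingle, rad: 0 in place, 0.01 raises its lower edge 1 mm. Shingle 100 (x) by 172 (y) by 7 mm, 120 g, hinged along its far edge, held down only by its weight. In place it is level, underside 9 mm and top 16 mm above the board. Below it is free for 55 mm inwards from its lower edge, then comes a lath.
- nail_jar: Bystander: jar with steel cap, 68 mm across, 85 mm high, on the other side of the panel from the flashing. Origin at the centre of its underside.
- mallet: Bystander: wooden mallet lying left of the far end of the panel, handle towards the robot, 240 mm long, head 60 mm high. Origin at the underside, between head and handle.
- plane: Bystander: wooden hand plane right of the far end of the panel, 220 by 60 mm, about 110 mm high. Origin at the centre of its underside.
- disc_stack: Bystander: stack of round wooden discs beyond the panel, 84 mm across, 55 mm high. Origin at the centre of its underside.
- gouge: Bystander: gouge with wooden handle, 270 mm long, lying to the far right. Origin at its underside near mid-length.
- spare_shingles: Bystander: pile of three spare shingles, 110 by 150 mm, 21 mm high, lying to the far left. Origin at the centre of its underside.
Things that resemble listed ones, but are neither listed nor needed, are in the scene too. Several things have the shape of the flashing; the one meant has the colours described above.

How it is judged (in metres and radians):
On the way, in this order (a step that is already met when the one before it is completed fails the run):
1. the flashing lies flat on the panel between the battens, in front of the shingle, its front edge not yet under it (x of flashing_edge in the frame of tuck between -0.1 and -0.001 m and y of flashing_edge in the frame of tuck between -0.018 and 0.018 m and z of flashing_edge in the frame of tuck between -0.004 and 0.004 m and angle between flashing_edge's own z axis and vertical below 0.06 rad), for 0.2 s.
2. the front edge is tucked under the shingle up to the red line, shingle down (x of flashing_edge in the frame of tuck between 0.017 and 0.033 m and y of flashing_edge in the frame of tuck between -0.012 and 0.012 m and z of flashing_edge in the frame of tuck between -0.004 and 0.0025 m and angle between the x axis of flashing_edge and the x axis of tuck, either way round below 0.09 rad and angle between flashing_edge's own z axis and vertical below 0.04 rad and value of joint shingle below 0.02 rad), for 0.2 s.
At the end, for the whole second after the job is handed in: Front edge 17 to 33 mm under the shingle, centred within 12 mm, square within 0.09 rad, level within 0.04 rad, within 2.5 mm of the board; shingle down (below 0.02 rad); flashing still gripped, at rest and pressed on the panel with more than 4 N (all of step 2 and contact force between flashing and panel above 4 N and contact force between the fingers and flashing above 4 N and linear speed of flashing below 0.01 m/s); the arm keeps its last pose, push and grip.
It fails at once if the shingle is lifted by more than about 6 mm (value of joint shingle above 0.06 rad).
It fails at once if the flashing is pressed or knocked hard on the panel (over 80 N) (contact force between flashing and panel above 80 N).
It fails at once if a bystander is moved by more than 30 mm (distance of any of nail_jar, mallet, plane, disc_stack, gouge, spare_shingles from where it was at the start of the episode above 0.03 m).
It also fails if it takes over 38 s, if anything falls off the work surface, if the arm or the gripper's body presses on something with over 40 N, if the wrist force passes 120 N, or if a joint passes its speed limit or range.

## Working session

There is one attempt and no reset: what is moved stays moved. The work goes in short steps, Python scripts to look and compute and a tool call to move; the robot and the scene stay as the last step left them, time stands still between calls to the robot, and variables do not carry over. Pictures are saved under pics/ and viewed, at most 10 in all, crops included, and the job is handed in when it is done.

Besides the shell and the picture viewer there is one more tool, called after ">>>" by a JSON object that holds its "fn" and its "kwargs", one argument or row to a line. jog_arm: Moves the arm, as the interface text tells. Its arguments: {"type":"object","properties":{"dp":{"type":"array"},"twist":{"type":"array"},"jaw":{"type":"number"}},"required":["dp","twist"]}

```bash
mkdir -p pics; ls; python3 - <<'E'
from plant import bot
import cv2,numpy as np
o=bot.get_obs();print({k:np.round(v,3) for k,v in o.items()})
a=bot.capture("top");b=bot.capture("scene")
cv2.imwrite("pics/top.png",a);cv2.imwrite("pics/scene.png",b)
for c in("top","scene"):
  print(c,bot.camera_params(c))
  for l in("flashing","panel","shingle"):
    print(l,[(np.round(d["bbox"]),round(d["confidence"],2)) for d in bot.find_in(c,l)])
E
```

```text
pics
{'time': np.float64(0.0), 'joint_positions': array([ 1.039,  0.343,  1.525, -0.   ,  1.275, -0.146]), 'dq': array([-0.   , -0.   ,  0.003, -0.   , -0.   , -0.   ]), 'tau': array([ -0.   , -43.121, -24.424,   0.072,   0.055,  -0.   ]), 'tool_pos': array([197.334, 486.07 , 226.055]), 'tcp_rot': array([-3.14 , -0.   ,  2.756]), 'contact_force': array([-0.198,  0.517,  0.057]), 'moment': array([0.006, 0.024, 0.04 ]), 'finger_force': np.float64(0.0), 'grip_width': np.float64(91.8)}
top {'fx': 400.63047445993874, 'fy': 400.63047445993874, 'cx': 280.3696887218965, 'cy': 212.75603628101214, 'R': array([[ 7.27491988e-04, -9.99976145e-01,  6.86881868e-03],
       [-9.96992990e-01, -1.25754142e-03, -7.74815924e-02],
       [ 7.74883819e-02, -6.79179683e-03, -9.96970121e-01]]), 't': array([   7.48842999,  531.96601009, 1249.94619799])}
flashing [(array([134., 297.,  51.,  30.]), 0.82), (array([174., 238.,  46.,  32.]), 0.7), (array([206., 178.,  41.,  50.]), 0.68)]
panel [(array([285., 198.,  79.,  85.]), 0.97)]
shingle [(array([284., 180.,  55.,  24.]), 0.72)]
scene {'fx': 474.1637967792811, 'fy': 474.1637967792811, 'cx': 274.9280705114704, 'cy': 206.37458323966845, 'R': array([[-0.33048563,  0.94367336, -0.0161197 ],
       [ 0.76416276,  0.25751687, -0.59138849],
       [-0.55392646, -0.20776347, -0.80622566]]), 't': array([ 167.05653029, -356.84153062, 1669.61768023])}
flashing [(array([346., 284.,  61.,  58.]), 0.8), (array([243., 164.,  53.,  34.]), 0.77), (array([396., 234.,  53.,  36.]), 0.7), (array([369., 182.,  48.,  44.]), 0.65), (array([450., 193.,  55.,  44.]), 0.6)]
panel [(array([264., 240.,  93.,  96.]), 0.6)]
shingle [(array([262., 248.,  65.,  32.]), 0.86)]
```

View pics/top.png

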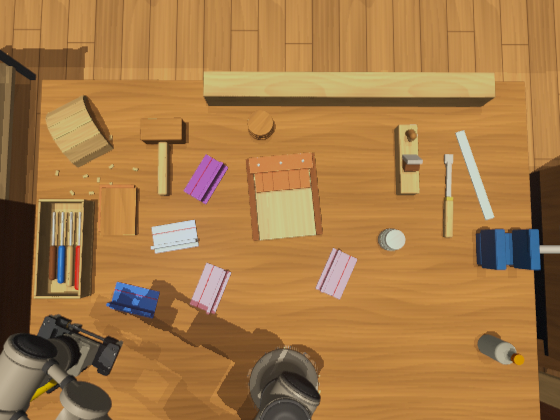

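View pics/scene.png

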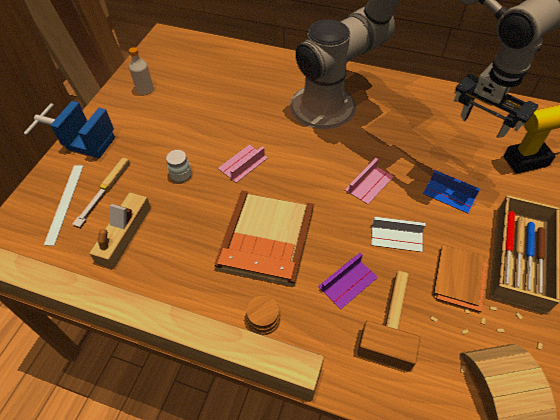

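The flashing-shaped things in the top view are aluminium/white (175,237), pink (211,288), pink (337,273), purple (206,179) and blue (134,298). Only the white-grey one at (175,237) is aluminium-coloured. It has a red line and lies across the panel from the jar at (392,240). I'll confirm it in a crop.

```bash
cat > h.py <<'E'
from plant import bot
import cv2,numpy as np
def ray(p,uv,z):
    R,t=np.array(p["R"]),np.array(p["t"]); c=-R.T@t
    uv=np.atleast_2d(uv).astype(float)
    d=np.c_[(uv[:,0]-p["cx"])/p["fx"],(uv[:,1]-p["cy"])/p["fy"],np.ones(len(uv))]@R
    return c+d*((z-c[2])/d[:,2])[:,None]
def proj(p,X):
    q=np.atleast_2d(X)@np.array(p["R"]).T+p["t"]
    return np.c_[p["fx"]*q[:,0]/q[:,2]+p["cx"],p["fy"]*q[:,1]/q[:,2]+p["cy"]]
E
python3 - <<'E'
from h import *
a=cv2.imread("pics/top.png");b=cv2.imread("pics/scene.png")
f=lambda i,x,y,w,h,s:cv2.resize(i[y:y+h,x:x+w],None,fx=s,fy=s,interpolation=cv2.INTER_CUBIC)
cv2.imwrite("pics/c1.png",np.vstack([np.hstack([f(a,140,205,80,60,5),f(b,360,205,80,60,5)]),f(a,200,145,160,60,5)])[:600])
p=bot.camera_params("top")
for m in bot.masks_of("top","flashing"):
    print(m["confidence"],np.round(ray(p,m["bbox"][:2],3)),np.round(cv2.minAreaRect(np.argwhere(m["pixels"])[:,::-1].astype(np.float32))[2]))
m=bot.masks_of("top","panel")[0];r=cv2.minAreaRect(np.argwhere(m["pixels"])[:,::-1].astype(np.float32))
print(np.round(ray(p,cv2.boxPoints(r),24)))
w=bot.camera_params("wrist");R=np.array(w["R"]);print("wrist cam",-R.T@w["t"],R,w["fx"])
E
```

```text
0.89 [[293. 222.   3.]] 21.0
0.88 [[260. 480.   3.]] 13.0
0.74 [[ 343. -172.    3.]] 23.0
0.66 [[639. 245.   3.]] 31.0
0.58 [[455. 345.   3.]] 81.0
[[ 706.  123.   24.]
 [ 729. -100.   24.]
 [ 465. -125.   24.]
 [ 442.   95.   24.]]
wrist cam [121.47665439 516.6599794  385.86762007] [[ 3.76957379e-01  9.26230573e-01  2.43066214e-04]
 [ 8.83351045e-01 -3.59585164e-01  3.00648369e-01]
 [ 2.78557115e-01 -1.13116909e-01 -9.53735026e-01]] 290.78422082644977
```

View pics/c1.png

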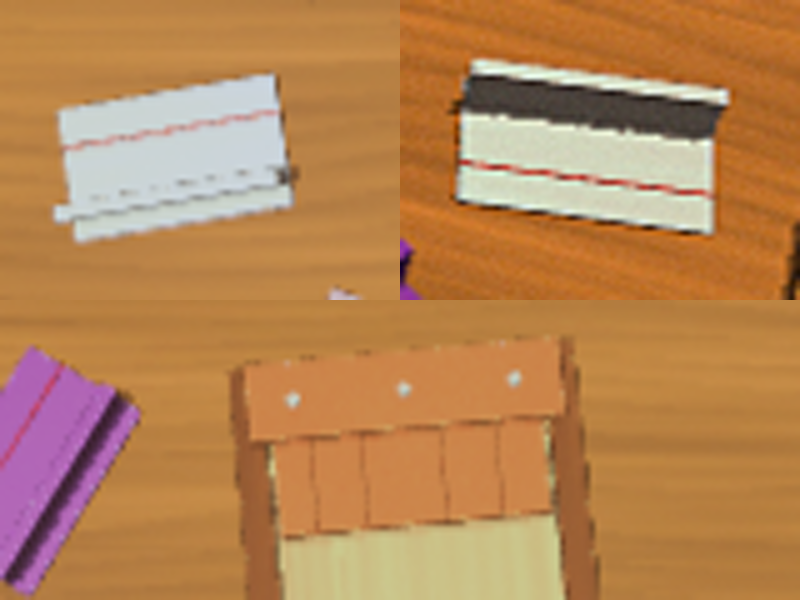

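The crop confirms the white-grey aluminium piece with the red line: its upstand is on the robot side and its front edge points away from the robot. I'll work out coarse poses from the crop corners.

```bash
cat >> h.py <<'E'
def fit(obj,xy):  # 2D rigid fit obj->world
    o,x=np.array(obj,float),np.array(xy,float)[:,:2]; oc,xc=o.mean(0),x.mean(0)
    H=(o-oc).T@(x-xc); th=np.arctan2(H[0,1]-H[1,0],H[0,0]+H[1,1]); c,s=np.cos(th),np.sin(th)
    t=xc-np.array([[c,-s],[s,c]])@oc
    res=(o@np.array([[c,s],[-s,c]])+t-x)
    return t,th,res
FL=[(67,70),(67,-70),(-18,-70),(-18,70)]  # about grip: FL,FR,RR,RL
E
python3 - <<'E'
from h import *
p=bot.camera_params("top")
t,th,r=fit(FL,ray(p,[(152,227),(194.6,220),(198.4,246.2),(155.4,253.2)],3));print("grip",t,th,r.round(1))
t,th,r=fit([(0,86),(0,-86)],ray(p,[(257,192.6),(311,188.2)],34));print("tuck",t,th,r.round(1))
# outer board corners of batten tops at near end
E
```

```text
grip [432.42924218 340.17878417] 0.16179612004144853 [[ 0.2  1.5]
 [ 0.1 -1. ]
 [-0.  -1.1]
 [-0.3  0.7]]
tuck [601.61191557  -3.35846678] 0.0835302091134192 [[-0.   0.6]
 [ 0.  -0.6]]
```

>>> {"fn": "jog_arm", "kwargs": {
  "dp": [
    [-0.045,-0.008,0.0],
    [-0.0455,-0.008,0.01],
    [-0.0455,-0.008,0.02],
    [-0.0455,-0.008,0.02],
    [-0.0455,-0.008,0.03],
    [-0.0455,-0.008,0.036],
    [0,0,0],
    [0,0,0],
    [0,0,0],
    [0,0,0]
  ],
  "twist": [0,0,0,0,0,0,10,10,10,10],
  "jaw": 0.06
}}

```text
time: 1.75
tool_pos: [432.1, 339.4, 110.7]
tcp_rot: [3.141, -0.0, 2.052]
contact_force: [-0.2, -1.3, 0.5]
grip_width: 60.2
finger_force: 0.0
```

>>> {"fn": "jog_arm", "kwargs": {
  "dp": [
    [0,0,0],
    [0,0,0],
    [0,0,0]
  ],
  "twist": [10,8.6,0]
}}

```text
time: 2.12
tool_pos: [432.0, 339.5, 110.7]
tcp_rot: [3.142, -0.0, 1.734]
contact_force: [0.7, -0.1, 0.3]
grip_width: 59.5
finger_force: 0.0
```

```bash
python3 - <<'E'
from h import *
o=bot.get_obs();p=bot.camera_params("wrist");np.save("w1.npy",p,allow_pickle=True)
a=bot.capture("wrist");cv2.imwrite("pics/w1.png",a)
print(o["time"],o["tool_pos"],o["tcp_rot"])
t,th=np.array([432.4,340.2]),.162;c,s=np.cos(th),np.sin(th)
print(proj(p,[np.r_[t+np.array([[c,-s],[s,c]])@q,3] for q in FL]).round())
E
```

```text
2.125 [431.98192911 339.45408847 110.7469505 ] [ 3.14152269e+00 -9.52842459e-05  1.73442043e+00]
[[355. 134.]
 [344. 274.]
 [261. 274.]
 [259. 134.]]
```

View pics/w1.png

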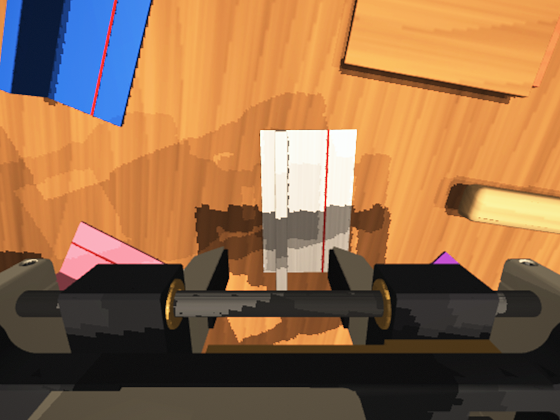

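The wrist view shows the flange corners at (357,129), (347,272), (264,272) and (260,130), within 5 px of the prediction. The upstand runs at columns 275–288 and the fingers straddle it.

```bash
python3 - <<'E'
from h import *
p=np.load("w1.npy",allow_pickle=True).item()
t,th,r=fit(FL,ray(p,[(357,129),(347,272),(264,272),(260,130)],3));print("grip",t,th,r.round(1))
o=bot.get_obs();psi=o["tcp_rot"][2];d=t-o["tool_pos"][:2]
print("tool dx,dy",d@[np.cos(psi),np.sin(psi)],d@[np.sin(psi),-np.cos(psi)],"twist deg",-np.degrees(th+np.pi/2-psi))
E
```

```text
grip [433.99124542 343.54096351] 0.1711513313807412 [[-0.1 -0.5]
 [-0.4  0.8]
 [ 0.1  0. ]
 [ 0.5 -0.3]]
tool dx,dy 3.713052354659122 2.6642859159554164 twist deg -0.3286345184040506
```

>>> {"fn": "jog_arm", "kwargs": {
  "dp": [
    [0.004,0.0025,0.02],
    [0,0,0.035],
    [0,0,0.03],
    [0,0,0.012],
    [0,0,0.006],
    [0,0,0]
  ],
  "twist": [-0.3,0,0,0,0,0],
  "jaw": 0.05
}}

```text
time: 2.92
tool_pos: [434.1, 344.0, 8.2]
tcp_rot: [3.141, -0.0, 1.739]
contact_force: [0.2, 0.4, 1.0]
grip_width: 49.9
finger_force: 0.0
```

>>> {"fn": "jog_arm", "kwargs": {
  "dp": [
    [0,0,0],
    [0,0,0],
    [0,0,0],
    [0,0,0],
    [0,0,0],
    [0,0,0]
  ],
  "twist": [0,0,0,0,0,0],
  "jaw": 0.0
}}

```text
time: 3.68
tool_pos: [433.8, 343.8, 7.8]
tcp_rot: [3.141, -0.0, 1.738]
contact_force: [0.3, 0.0, 1.6]
grip_width: 9.7
finger_force: 30.0
```

>>> {"fn": "jog_arm", "kwargs": {
  "dp": [
    [0,0,-0.01],
    [0,0,-0.03],
    [0,0,-0.05],
    [-0.04,0,0],
    [-0.055,0,0],
    [-0.055,0,0],
    [-0.055,0,0],
    [-0.055,0,0],
    [-0.055,0,0],
    [-0.046,0.001,0]
  ],
  "twist": [0,0,0,0,0,0,0,0,0,0]
}}

```text
time: 4.92
tool_pos: [495.1, -14.1, 98.3]
tcp_rot: [3.141, 0.0, 1.737]
contact_force: [-0.0, 0.4, -2.1]
grip_width: 9.8
finger_force: 30.0
```

>>> {"fn": "jog_arm", "kwargs": {
  "dp": [
    [0,0,0],
    [0,0,0],
    [0,0,0]
  ],
  "twist": [4.8,0,0]
}}

```text
time: 5.3
tool_pos: [494.8, -11.5, 97.9]
tcp_rot: [3.142, -0.0, 1.657]
contact_force: [-0.4, 0.5, -1.6]
grip_width: 10.1
finger_force: 30.0
```

```bash
python3 - <<'E'
from h import *
o=bot.get_obs();p=bot.camera_params("wrist");np.save("w2.npy",p,allow_pickle=True)
a=bot.capture("wrist");cv2.imwrite("pics/w2.png",a)
b=bot.capture("top");cv2.imwrite("pics/top2.png",b)
print(o["time"],o["tool_pos"],o["tcp_rot"],o["grip_width"])
t,th=np.array([601.6,-3.4]),.0835;c,s=np.cos(th),np.sin(th)
print(proj(p,[np.r_[t+np.array([[c,-s],[s,c]])@q[:2],q[2]] for q in [(0,86,34),(0,-86,34),(-150,90,30),(-150,-90,30),(0,90,30),(0,-90,30)]]).round())
E
```

```text
5.3 [494.79816978 -11.53899698  97.90112918] [ 3.14156425e+00 -1.21938184e-04  1.65672762e+00] 10.081129020281344
[[426. 116.]
 [397. 316.]
 [221. 110.]
 [232. 317.]
 [424. 110.]
 [394. 317.]]
```

View pics/w2.png

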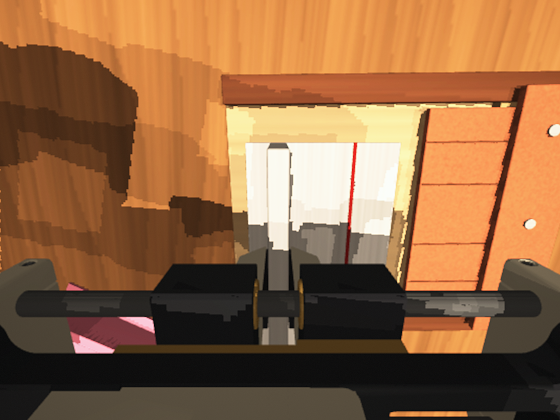

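The wrist view shows the flashing held level over the board. The shingle's lower-left corner is at about (427,109), the left batten's inner top edge runs from (222,104) to (515,102), and the flange corners are at (400,143) and (246,143). I'll refine the poses from these.

```bash
python3 - <<'E'
from h import *
p=np.load("w2.npy",allow_pickle=True).item()
A=ray(p,[(427,109),(408,255)],34);B=ray(p,[(222,104),(424,102.7)],30)
t,th,r=fit([(0,86),(-150,90),(0,90)],np.vstack([A[:1],B]));print("tuck",t,th,r.round(1))
e=A[1]-A[0];print("edge yaw",np.arctan2(e[0],-e[1]),"batten yaw",np.arctan2(*(B[1]-B[0])[1::-1]))
F=ray(p,[(400,143),(246,143)],93);tf,tfh,rf=fit([(67,70),(-18,70)],F);print("grip",tf,tfh,rf.round(1))
# top view, shift-corrected by flashing bias
q=bot.camera_params("top")
o=bot.get_obs();psi=o["tcp_rot"][2]
for T,h in((t,th),):
  u=np.array([np.cos(h),np.sin(h)])
  d=T-97*u-tf; print("to edge -30: tool d",d@[np.cos(psi),np.sin(psi)],d@[np.sin(psi),-np.cos(psi)],"twist",-np.degrees(h+np.pi/2-psi))
E
```

```text
tuck [601.82134834   1.53603071] 0.08961917472669056 [[ 0.1  0.3]
 [-1.1 -0.1]
 [ 1.  -0.2]]
edge yaw 0.10055978233929816 batten yaw 0.09135986968759909
grip [494.43845744 -11.84029184] 0.08511071347746156 [[ 0.1  0. ]
 [-0.1 -0. ]]
to edge -30: tool d 3.7543008964214897 11.13493366584495 twist -0.2177671419397323
```

>>> {"fn": "jog_arm", "kwargs": {
  "dp": [
    [0.004,0.011,0],
    [0,0,0.03],
    [0,0,0.025],
    [0,0,0.01],
    [0,0,0.003],
    [0,0,0]
  ],
  "twist": [-0.3,0,0,0,0,0]
}}

```text
time: 6.15
tool_pos: [506.2, -7.1, 30.3]
tcp_rot: [3.14, 0.0, 1.66]
contact_force: [-1.0, 0.8, -1.7]
grip_width: 9.9
finger_force: 30.0
```

>>> {"fn": "jog_arm", "kwargs": {
  "dp": [
    [0,0,0.001],
    [0,0,0.001],
    [0,0,0.001],
    [0,0,0]
  ],
  "twist": [0,0,0,0]
}}

```text
time: 6.65
tool_pos: [505.6, -7.1, 26.7]
tcp_rot: [3.142, -0.0, 1.66]
contact_force: [-0.5, -0.3, -0.9]
grip_width: 9.9
finger_force: 30.0
```

>>> {"fn": "jog_arm", "kwargs": {
  "dp": [
    [0,0,0.001],
    [0,0,0]
  ],
  "twist": [0,0]
}}

```text
time: 6.9
tool_pos: [505.7, -7.1, 25.8]
tcp_rot: [3.141, 0.0, 1.66]
contact_force: [0.6, -0.0, 0.8]
grip_width: 9.7
finger_force: 30.0
```

>>> {"fn": "jog_arm", "kwargs": {
  "dp": [
    [0,0,0.0005],
    [0,0,0]
  ],
  "twist": [0,0]
}}

```text
time: 7.15
tool_pos: [505.7, -7.1, 25.8]
tcp_rot: [3.141, 0.0, 1.66]
contact_force: [-2.5, 0.7, 5.5]
grip_width: 9.8
finger_force: 30.0
```

The flashing is down with about 7 N. I'll look before sliding.

```bash
python3 - <<'E'
from h import *
o=bot.get_obs();p=bot.camera_params("wrist");np.save("w3.npy",p,allow_pickle=True)
a=bot.capture("wrist");print(o["tool_pos"],o["contact_force"],o["moment"])
cv2.imwrite("pics/w3.png",cv2.resize(a[40:310,190:560],None,fx=2,fy=2,interpolation=cv2.INTER_CUBIC))
E
```

```text
[505.65576068  -7.11953266  25.81929674] [-2.4640564   0.70799711  5.48689046] [-0.07916465  0.46114484  0.0343911 ]
```

View pics/w3.png

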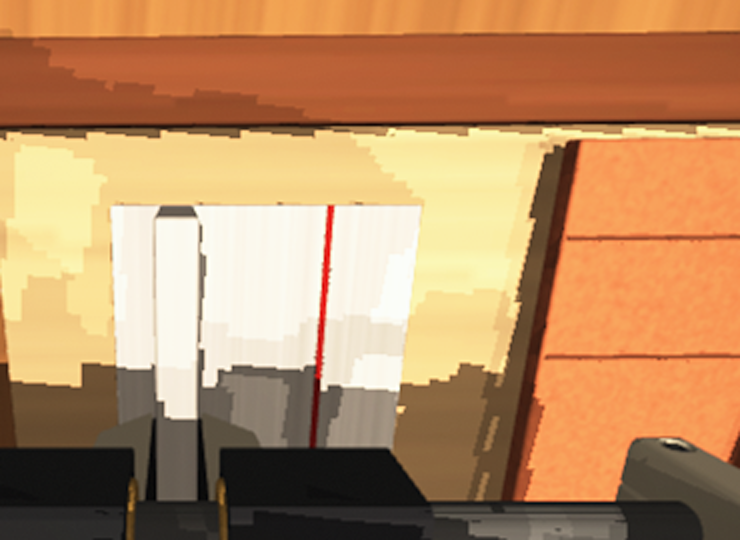

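The crop shows the flashing lying flat. Its front-left corner is at crop (421,205), rear-left at (111,205), and the shingle's top lower edge runs from (580,141) to (546,357). The batten's inner edge runs from (0,128) to (740,122).

```bash
python3 - <<'E'
from h import *
p=np.load("w3.npy",allow_pickle=True).item()
f=lambda l:np.array(l)/2+[190,40]
A=ray(p,f([(580,141),(546,357)]),34);B=ray(p,f([(0,128),(740,122)]),30);F=ray(p,f([(421,205),(111,205)]),21)
hb=np.arctan2(*(B[1]-B[0])[1::-1]);e=A[1]-A[0];he=np.arctan2(e[0],-e[1])
tf,hf,rf=fit([(67,70),(-18,70)],F)
u=np.array([np.cos(hb),np.sin(hb)]);n=np.array([-u[1],u[0]])
edge=tf+67*np.array([np.cos(hf),np.sin(hf)])
print("yaws batten,shingle,flash",hb,he,hf,rf.round(1))
print("edge y wrt tuck",(edge-B[0,:2])@n+90, (edge-B[1,:2])@n+90,"via shingle corner",(edge-A[0,:2])@n+86)
# shingle edge x extrapolated to mid
mid=A[0,:2]-86*n; mid2=A[0,:2]+e[:2]*86/np.hypot(*e[:2]);print("edge x wrt tuck",(edge-mid)@u,(edge-mid2)@u,"shingle corner x vs F corner",(A[0]-F[0])[:2]@u)
print("tool vs flash",tf,hf,bot.get_obs()["tool_pos"],bot.get_obs()["tcp_rot"])
E
```

```text
yaws batten,shingle,flash 0.09599848242305857 0.12964875246638416 0.08813312883238782 [[-0.1 -0. ]
 [ 0.1  0. ]]
edge y wrt tuck -0.20741888505204997 -0.20741888505204997 via shingle corner 0.0877983193126255
edge x wrt tuck -32.515718794825595 -35.40909589830998 shingle corner x vs F corner 31.868455684202143
tool vs flash [505.25809045  -7.14838958] 0.08813312883238782 [505.65239932  -7.10239891  25.81881575] [3.14112769e+00 5.11587707e-05 1.65977962e+00]
```

>>> {"fn": "jog_arm", "kwargs": {
  "dp": [
    [0,0.003,0],
    [0,0.005,0],
    [0,0.005,0],
    [0,0.005,0],
    [0,0.005,0],
    [0,0.005,0],
    [0,0,0]
  ],
  "twist": [0,0,0,0,0,0,0]
}}

```text
time: 8.07
tool_pos: [533.8, -4.6, 25.8]
tcp_rot: [3.141, 0.0, 1.66]
contact_force: [-1.1, 0.3, 4.0]
grip_width: 9.4
finger_force: 30.0
```

>>> {"fn": "jog_arm", "kwargs": {
  "dp": [
    [0,0.004,0],
    [0,0.004,0],
    [0,0.005,0],
    [0,0.005,0],
    [0,0.004,0],
    [0,0.004,0],
    [0,0.003,0],
    [0,0,0]
  ],
  "twist": [0,0,0,0,0,0,0,0]
}}

```text
time: 9.07
tool_pos: [562.4, -2.1, 25.8]
tcp_rot: [3.141, 0.0, 1.66]
contact_force: [-1.9, 0.7, 5.4]
grip_width: 9.9
finger_force: 30.0
```

```bash
python3 - <<'E'
from h import *
o=bot.get_obs();p=bot.camera_params("wrist");np.save("w4.npy",p,allow_pickle=True)
a=bot.capture("wrist");print(o["time"],o["tool_pos"],o["tcp_rot"],o["contact_force"],o["moment"],o["finger_force"])
cv2.imwrite("pics/w4.png",cv2.resize(a[40:310,190:560],None,fx=2,fy=2,interpolation=cv2.INTER_CUBIC))
E
```

```text
9.075 [562.37730403  -2.05041369  25.83371238] [3.14138835e+00 5.64280300e-05 1.65984850e+00] [-1.85663656  0.70232589  5.40117119] [-0.1039798   0.44344298 -0.03496188] 29.999399185180664
```

View pics/w4.png

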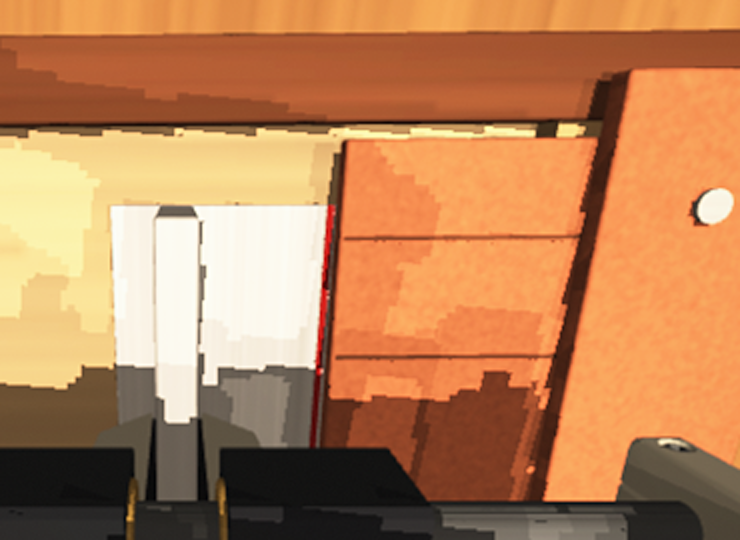

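The red line, crop (331,205) to (314,445), now lies along the shingle's lower edge. The shingle is down, with the gap to the batten unchanged. I'll firm up the push to about 10 N.

>>> {"fn": "jog_arm", "kwargs": {
  "dp": [
    [0,0.0005,0.0004],
    [0,0,0],
    [0,0,0],
    [0,0,0]
  ],
  "twist": [0,0,0,0]
}}

```text
time: 9.62
tool_pos: [562.4, -2.1, 25.8]
tcp_rot: [-3.141, 0.0, 1.66]
contact_force: [-5.6, 0.2, 11.1]
grip_width: 9.7
finger_force: 30.0
```

```bash
python3 - <<'E'
from plant import bot
print(bot.close_job())
E
```

```text
the job is handed in; nothing more can be done
None
```

I handed the job in with the flashing tucked to its red line under the shingle, still gripped and pressed at about 11 N. The last picture, taken just before the final push, shows the shingle down, and no verdict came back.

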